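# Hook the grease tray out from under the griddle

### The job

The griddle's grease tray is too far under the hot front ledge to take by hand: pick up the pull hook from the blue board, feel for the orange loop on the tray's front with it, catch the loop and draw the tray out at least 6 cm. Work gently, keeping the hook's push or pull on the griddle and tray under 25 N, and touch the griddle and tray with nothing but the hook. Leave the tray out, lay the hook gently back on the blue board, wholly on it, and leave the tub, bottle and jar alone.

Things in the scene. Friction and masses are not known exactly. Their poses are not given: they have to be found in the camera images.
- griddle: steel countertop griddle, fixed, hot. Origin on the counter under the middle of its casing's front face; +x to its back, -x out of its front (roughly to the robot), z up. Casing 280 x 400 mm (x, y), 130 mm high, from x = 0 to 280 mm, two control knobs at y = +/-165 mm reaching 20 mm out of the front. An aluminium ledge overhangs the front; guards on top reach z = 205 mm
- ledge_edge (a point): middle of the lower front edge of the griddle's ledge: griddle x = -85 mm, y = 0, z = 130 mm. The ledge spans all 400 mm of the width, underside at z = 130 mm, top at 160 mm. The space below it, in front of the casing, is open to the front and sides and empty but for the knobs and the orange loop
- tray (a joint): grease tray in the griddle's front: slides straight out along the griddle's -x. Value in m of how far it is out, 0 = fully in, end stop at 0.12. Friction about 7 N; stays where it is left. Starts up to 12 mm out
- tray_front (a point): centre of the outer face of the tray's front plate, at griddle x = -6 mm minus the joint value, y = 0, z = 85 mm; axes as the griddle's. Plate 240 mm wide, from z = 60 to 116 mm. An orange wire loop stands on it, centred anywhere within 60 mm to either side (y) of this point: not measured, find it by feel. Its clamp does not slide under a light touch (under 40 N)
- loop_line (a point): same point as tray_front, for the loop's shape: a level U of 7 mm round bar at z = 85 mm above the counter. Two legs stand straight out from the plate, 33 mm apart between centres (26 mm clear); a crossbar along y joins their ends, its centre 32 mm in front of the plate (28 mm clear between plate and bar). Open above and below
- hook: loose pull hook, 130 to 210 g. Origin at the centre of the underside of its wooden handle (100 x 26 x 34 mm in x, y, z); x along the rod to the hooked end, z up as it lies. A steel rod, 8 mm round, axis 4 mm above the underside, runs from the handle to x = 170 mm and there turns straight up (+z) into an 8 mm round prong, its top 38 mm above the underside. Lies flat by itself
- hook_grip (a point): on the hook's handle, x = 0, 20 mm above its underside: where to grip it across its 26 mm width. Grip firmly (80 N or more): a sideways push of more than some 6 N on the prong can twist it in the fingers
- hook_tip (a point): in the hook's prong, at x = 170 mm, 34 mm above the underside, 4 mm below the prong's top
- board: blue cutting board, 200 x 340 x 12 mm (x, y, z), fixed; origin at the centre of its underside; the hook starts lying on it
- tub: clear food tub with sliced cucumber, 120 x 130 x 36 mm (x, y, z), origin at the centre of its underside; leave alone
- sauce: red sauce bottle, 60 mm round, 170 mm tall, origin at the centre of its underside; leave alone
- jar: amber jar, 70 mm round, 100 mm tall, origin at the centre of its underside; leave alone
There are look-alikes about, which are no part of the job. Of the things shaped like the hook, the wooden one is meant.

How it is judged:
By the outcome, as a careful person would: the job done as asked, in the order asked, and still so for the second after the job is handed in, with the robot touching nothing.
It also fails if it takes over 72 s, if anything falls off the work surface, if the arm or the gripper's body presses on something with over 40 N, if the wrist force passes 120 N, or if a joint passes its speed limit or range.

### The arm

A 7-joint arm with a two-finger parallel gripper is mounted at the origin on the work surface. World frame = base frame: x ahead of the robot, y to its left, z up, the work surface at z = 0. Lengths are in m, angles in rad, forces in N, time in s.
With the tool pointing down it reaches from about 0.4 to 0.875 m from the base axis. Payload 4.4 kg.
Tool frame: the origin (TCP) lies between the finger pads; the fingertips stand 19 mm ahead of it and the grasp point (between the pads) is the TCP (manip.tips_ahead is the distance from the TCP to the fingertips, in m); z points along the fingers, y is the line along which they close (so a half turn about z gives the same grasp; the last joint's range is limited). The gripper opens to 85 mm and grips with 20 to 120 N. Pads are 22 mm wide; open, the fingers measure 114 mm over their backs; the gripper's body (76 mm by 85 mm) begins 54 mm behind the grasp point. The pads swing forward as they close: fully open they stand 13 mm farther back than shut.
Start: joints at [-1.335, 0.628, 0.038, 1.517, -0.027, 0.996, -0.02], TCP at [0.193, 0.621, 0.25] pointing down, gripper open.
Joint ranges: [-3.06, 3.06], [-0.37, 2.12], [-1.25, 1.32], [0.18, 2.47], [-1.1, 4.24], [0.23, 1.98], [-2.94, 2.94]. Speed limits (rad/s): [2.57, 2.57, 3.14, 3.14, 3.14, 3.14, 3.14].

### API

Orientations are given as a unit quaternion [x, y, z, w].
In Python, from rig import manip gives the robot as it stands.
- The arm moves only by the tool arm_command, never from a script. Its argument "targets" is a list of rows, each a list of 3 entries, a list of its own where there are three numbers: the turn, a rotation vector about the tool's x, y, z scaled (see below), then the shift along the tool's x, y, z scaled (see below), then the opening, from 0 (shut) to 1 (fully open). A call has 1 to 20 rows; each row shifts and turns the commanded pose from where the row before left it, along the tool's axes as they then stand; what a row does not reach is not made up. The controller multiplies each number of a shift by 20 mm and each number of a turn by 0.1 rad. A row lasts 1/12 s, in which the tool goes at most 41.7 mm and 7.16 degrees, less where a joint would pass 70% of its speed; a pose out of reach is approached as far as the arm can. A call with a number of a shift or a turn outside -1 to 1 is refused whole. A call with a gripper value outside its range is refused whole. The fingers move at their own pace and stop on an object; "newtons" is the grip in N (left out, the last holds). Time passes only in rows, so rows that do not move let the fingers close. It gives the time, the measured TCP pose, the force, the opening and the grip force at its end, in the units of the state.
- manip.sense(): the state, without advancing time (a new reading comes with each control period).
- manip.camera(name): name is "scene" or "side" or "wrist"; returns a dict with "img" (400x640x3 uint8, red, green, blue), "depth" (400x640 float32, m along the optical axis (not along the pixel's ray), 0 where there is no reading), "camera_matrix" (3x3 intrinsics, pixels), "R" (3x3) and "t" (3): a world point X has camera coordinates R X + t. Camera axes: x right, y down, z forward; pixel columns grow to the right and rows downward; lengths in m; the calibration is good to about 2 mm. The wrist camera is an equidistant fisheye: a pixel r from the principal point sees the ray r / f radians off the axis. A picture is of the moment at which its call begins.
- manip.job_done(): hands the job in; it is judged then, once.
The state is a dict: "clock": time; "joint_positions": joint angles; "joint_velocities": joint speeds; "joint_efforts": joint torques, N m; "eef_pos": TCP position; "tool_rot": TCP orientation; "ft_force": force on the tool from outside, world axes, zero at the start; "wrist_torque": the same for the moment, N m; "finger_gap": finger opening in m; "grasp_force": force on a finger pad.
Only numpy, scipy, OpenCV 4.12 (cv2) and the standard library are available. Lean on these libraries where they do the work, as an engineer would, in place of code of your own. Each camera call takes 0.05 s, during which the arm holds its last target. There are 200 camera calls.

## Working session

There is one attempt and no reset: what is moved stays moved. The work goes in short steps, Python scripts to look and compute and a tool call to move; the robot and the scene stay as the last step left them, time stands still between calls to the robot, and variables do not carry over. Pictures are saved under pics/ and viewed, at most 10 in all, crops included, and the job is handed in when it is done.

Besides the shell and the picture viewer there is one more tool, called after "Call:" as name([rows], argument=value, ...), one row to a line, values as JSON. arm_command: Moves the arm, as the interface text tells. Its arguments: {"type":"object","properties":{"targets":{"type":"array"},"newtons":{"type":"number"}},"required":["targets"]}

```bash
mkdir -p pics; ls; python3 - <<'E'
from rig import manip
import cv2,numpy as np
for n in ("scene","side"):
    c=manip.camera(n); np.savez("cam_%s.npz"%n,**c)
    cv2.imwrite("pics/%s0.png"%n,c["img"][:,:,::-1]); print(n,c["camera_matrix"].tolist(),c["R"].round(3).tolist(),c["t"].round(3).tolist())
s=manip.sense(); print(s)
E
```

```text
pics
scene [[385.58752984521595, 0.0, 324.6174190055322], [0.0, 385.58752984521595, 202.84219213421454], [0.0, 0.0, 1.0]] [[-0.81, 0.586, 0.012], [0.502, 0.704, -0.502], [-0.303, -0.401, -0.865]] [0.426, -0.24, 1.324]
side [[473.8965557309015, 0.0, 327.34040319456807], [0.0, 473.8965557309015, 193.1496016603626], [0.0, 0.0, 1.0]] [[-0.982, -0.19, 0.001], [-0.117, 0.601, -0.791], [0.15, -0.777, -0.612]] [0.545, 0.124, 1.29]
{'clock': 0.1, 'joint_positions': array([-1.33483118,  0.62924381,  0.03845885,  1.5182728 , -0.0269884 ,
        0.99631632, -0.01998644]), 'joint_velocities': array([-0.00012844, -0.00141749, -0.00107156, -0.00178715,  0.00093585,
       -0.00039291, -0.00040172]), 'joint_efforts': array([ 3.40863407e-03, -5.64544952e+01,  1.23071205e+00, -1.93977857e+01,
        1.13737126e-02,  5.34967985e-03,  2.09477389e-05]), 'eef_pos': array([0.19300649, 0.62012382, 0.24948612]), 'tool_rot': array([ 1.50306551e-01,  9.88639064e-01, -8.53634668e-04, -1.12027720e-04]), 'ft_force': array([ 0.06594827,  0.15138148, -0.65931184]), 'wrist_torque': array([-0.03756096, -0.00072287,  0.0055529 ]), 'grasp_force': 0.0, 'finger_gap': 0.08580916662668572}
```

View pics/scene0.png

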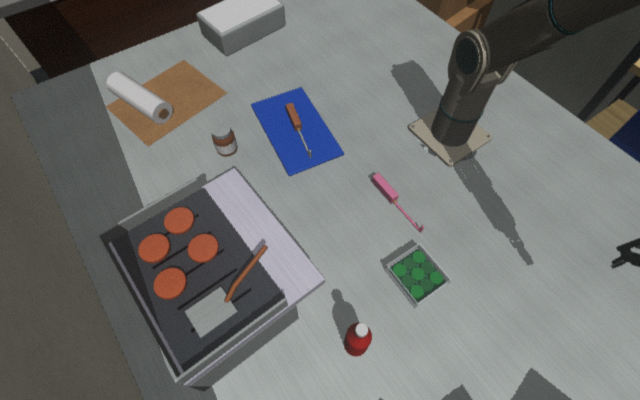

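View pics/side0.png

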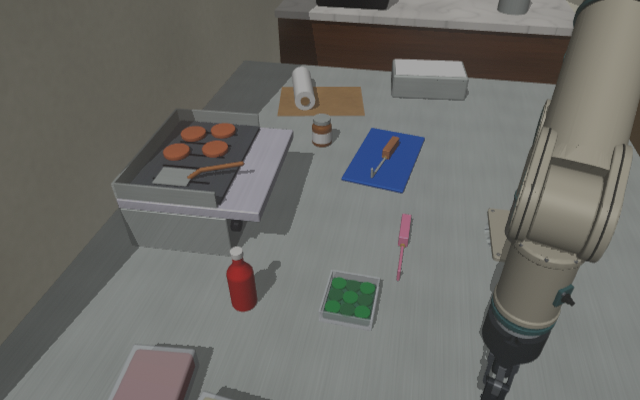

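The wooden hook lies on the blue board at scene (295,115) to (309,155). Two things could be mistaken for it: the pink hook at (385,187)-(418,228), off the board, and the spatula at (245,270) on the griddle. I choose the wooden one. The griddle's ledge corners are at about (235,168) and (323,280), the jar at (224,140), the bottle at (358,338) and the tub at (417,273).

```bash
cat > h.py <<'E'
import numpy as np,cv2
def load(n): return dict(np.load("cam_%s.npz"%n))
def ray(c,uv,z):
    uv=np.atleast_2d(uv).astype(float);K=c["camera_matrix"];R=c["R"];t=c["t"]
    d=np.c_[(uv[:,0]-K[0,2])/K[0,0],(uv[:,1]-K[1,2])/K[1,1],np.ones(len(uv))]@R
    o=-R.T@t; return o+d*((z-o[2])/d[:,2])[:,None]
def proj(c,X):
    p=np.atleast_2d(X)@c["R"].T+c["t"];q=p@c["camera_matrix"].T;return q[:,:2]/q[:,2:]
def cloud(c):
    K=c["camera_matrix"];v,u=np.mgrid[:400,:640];z=c["depth"]
    p=np.stack([(u-K[0,2])/K[0,0]*z,(v-K[1,2])/K[1,1]*z,z],-1)
    return (p-c["t"])@c["R"]
def big(m):
    n,l,s,_=cv2.connectedComponentsWithStats(m.astype(np.uint8));i=1+np.argmax(s[1:,4]);return l==i
E
python3 - <<'E'
from h import *
np.set_printoptions(precision=4,suppress=True)
for n,roi in (("scene",(240,80,350,180)),("side",(335,120,430,195))):
    c=load(n);P=cloud(c);hsv=cv2.cvtColor(c["img"],cv2.COLOR_RGB2HSV);H,S,V=[hsv[...,i].astype(int) for i in range(3)]
    m=(H>105)&(H<130)&(S>150); b=big(cv2.morphologyEx(m.astype(np.uint8),cv2.MORPH_CLOSE,np.ones((9,9))))
    ct=max(cv2.findContours(b.astype(np.uint8),0,2)[0],key=len)
    q=cv2.approxPolyDP(ct,6,True)[:,0]; W=ray(c,q,0.012); print(n,"board",q.tolist(),W[:,:2].tolist(),np.linalg.norm(W-np.roll(W,-1,0),axis=1), "z",np.median(P[b&m][:,2]))
    x0,y0,x1,y1=roi; R=np.zeros_like(m);R[y0:y1,x0:x1]=1
    ins=cv2.erode(b.astype(np.uint8),np.ones((5,5)))>0
    w=ins&(H<20)&(S>120)&(V>60)
    w=big(w); print(" wood px",w.sum(),"ctr",np.argwhere(w).mean(0)[::-1],"z pct",np.percentile(P[w][:,2],[10,50,90]))
    top=w&(P[...,2]>.038); 
    print(" top mean",P[top].mean(0),ray(c,np.argwhere(w)[:,::-1],.046-0.005).mean(0), "cloud med",np.median(P[w],0))
    rect=cv2.minAreaRect(ray(c,np.argwhere(top)[:,::-1],.046)[:,:2].astype(np.float32)); print(" rect",rect)
    rod=ins&~m&~cv2.dilate(w.astype(np.uint8),np.ones((5,5))).astype(bool)
    rod=big(rod); rp=ray(c,np.argwhere(rod)[:,::-1],.016); print(" rod",rod.sum(),cv2.fitLine(rp[:,:2].astype(np.float32),cv2.DIST_HUBER,0,.001,.001).ravel(),rp.min(0),rp.max(0))
    # ledge top: z ~0.16
    l=(np.abs(P[...,2]-.16)<.006)&(S<60)&(V>90);l=big(cv2.erode(l.astype(np.uint8),np.ones((3,3))))
    ct=max(cv2.findContours(l.astype(np.uint8),0,2)[0],key=len)
    q=cv2.approxPolyDP(ct,5,True)[:,0];W=ray(c,q,.16);print(" ledge",q.tolist(),W[:,:2].tolist())
    for nm,mm in (("red",((H<6)|(H>174))&(S>180)&(V>60)&(P[...,2]<.18)&(P[...,2]>.02)),("green",(H>45)&(H<80)&(S>100))):
        k=big(mm);print(" ",nm,np.argwhere(k).mean(0)[::-1],np.median(P[k],0),P[k].max(0))
    if n=="scene": j=P[125:158,208:240].reshape(-1,3)
    else: j=P[112:148,308:335].reshape(-1,3)
    j=j[(j[:,2]>.03)&(j[:,2]<.11)];print(" jar",np.median(j,0),j.min(0),j.max(0))
    im=c["img"][y0:y1,x0:x1,::-1]; cv2.imwrite("pics/crop_%s.png"%n,cv2.resize(im,None,fx=5,fy=5,interpolation=3))
E
```

```text
scene board [[301, 88], [252, 104], [289, 174], [343, 153]] [[0.299600999432066, -0.45926997807395303], [0.4856514324957658, -0.49337242403734677], [0.5432251195090698, -0.16699800301618345], [0.35406230073003064, -0.13438904819762548]] [0.1892 0.3314 0.192  0.3294] z 0.012489837979875412
 wood px 129 ctr [293.0233 114.3411] z pct [0.0439 0.046  0.049 ]
 top mean [ 0.4102 -0.3414  0.0463] [ 0.4077 -0.3457  0.041 ] cloud med [ 0.41   -0.3408  0.046 ]
 rect ((0.4102082848548889, -0.3416460454463959), (0.09653720259666443, 0.020098963752388954), 73.89013671875)
 rod 129 [ 0.2478  0.9688  0.4333 -0.2462] [ 0.4057 -0.3124  0.016 ] [ 0.4555 -0.1776  0.016 ]
 ledge [[233, 169], [205, 186], [254, 252], [268, 244], [260, 260], [270, 261], [264, 266], [289, 304], [323, 278]] [[0.7050786485354544, -0.17757898166897995], [0.7916073284230545, -0.17215930081389802], [0.7826046605324269, 0.0642081310380832], [0.7444368947693796, 0.06586836181668632], [0.7815067970249131, 0.09006014261503453], [0.7636248560608996, 0.1059551630056832], [0.7816514351095102, 0.10840116814407347], [0.7831196566517207, 0
[... 323 characters left out ...]
79], [402, 191], [423, 138]] [[0.48615568281211935, -0.48649166230796004], [0.5386515614101962, -0.15950120872409013], [0.3495834224199574, -0.13336257246443206], [0.2972944614441878, -0.45895883544139093]] [0.3312 0.1909 0.3298 0.1909] z 0.011017012765732095Traceback (most recent call last):
  File "<stdin>", line 11, in <module>
  File "h.py", line 14, in big
    n,l,s,_=cv2.connectedComponentsWithStats(m.astype(np.uint8));i=1+np.argmax(s[1:,4]);return l==i
                                                                     ~~~~~~~~~^^^^^^^^^
    return _wrapfunc(a, 'argmax', axis=axis, out=out, **kwds)
    return bound(*args, **kwds)
ValueError: attempt to get argmax of an empty sequence
```

View pics/crop_scene.png

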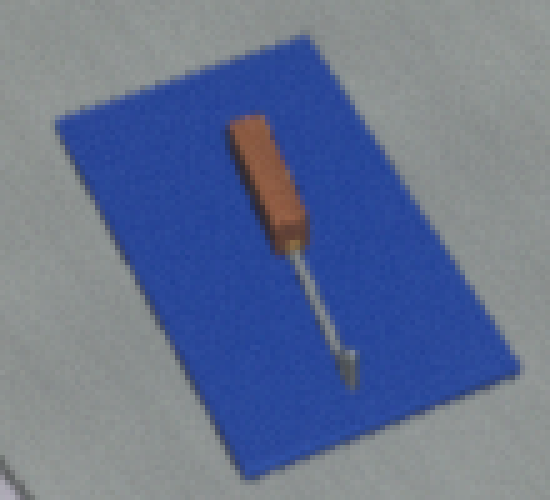

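The close crop confirms it: wooden handle, steel rod, and the prong turned up near scene pixel (310,154). Next I'll refine the griddle and hook poses using both views.

```bash
python3 - <<'E'
from h import *
np.set_printoptions(precision=4,suppress=True)
for n in ("scene","side"):
    c=load(n);P=cloud(c);hsv=cv2.cvtColor(c["img"],cv2.COLOR_RGB2HSV);H,S,V=[hsv[...,i].astype(int) for i in range(3)]
    m=(H>105)&(H<130)&(S>100)
    w=(P[...,2]>.03)&(P[...,2]<.06)&(P[...,0]>.36)&(P[...,0]<.46)&(P[...,1]>-.42)&(P[...,1]<-.28)&(H<25)&(S>70)
    t=w&(P[...,2]>.040); r=cv2.minAreaRect(ray(c,np.argwhere(t)[:,::-1],.046)[:,:2].astype(np.float32));print(n,"handle",t.sum(),np.median(P[w],0),r)
    g=(P[...,0]>.43)&(P[...,0]<.48)&(P[...,1]>-.21)&(P[...,1]<-.15)&(P[...,2]>.03)&(P[...,2]<.07)
    print(" prong",g.sum(),P[g].mean(0) if g.any() else "", proj(c,[[.457,-.178,.016],[.457,-.178,.050]]))
    l=(np.abs(P[...,2]-.16)<.008)&(P[...,0]>.66)&(P[...,0]<.83)&(P[...,1]>-.25)&(P[...,1]<.28)
    X=P[l]; ys=np.arange(-.15,.2,.02); f=[];
    for y in ys:
        k=X[np.abs(X[:,1]-y)<.01]; f.append((y,np.percentile(k[:,0],1),np.percentile(k[:,0],99),np.median(k[:,2])) if len(k)>5 else (y,np.nan,np.nan,np.nan))
    f=np.array(f);ok=~np.isnan(f[:,1]);print(" front fit x=a*y+b",np.polyfit(f[ok,0],f[ok,1],1)," back",np.polyfit(f[ok,0],f[ok,2],1),"z",np.nanmedian(f[:,3]),"y ext",np.percentile(X[:,1],[.5,99.5]))
    # whole body front face y extents etc
    ct=max(cv2.findContours(big(l).astype(np.uint8),0,2)[0],key=len)
    q=cv2.approxPolyDP(cv2.convexHull(ct),4,True)[:,0];print(" hull",q.tolist(),ray(c,q,.16)[:,:2].tolist())
    b=m&(P[...,2]<.03)&(P[...,0]>.25)&(P[...,0]<.6)&(P[...,1]<-.1)&(P[...,1]>-.52)
    print(" board",cv2.minAreaRect(ray(c,np.argwhere(b)[:,::-1],.012)[:,:2].astype(np.float32)))
    for nm,z,mm in (("red",0,((H<6)|(H>174))&(S>150)&(P[...,1]>.3)&(P[...,0]>.6)&(P[...,0]<.8)&(P[...,2]<.18)&(P[...,2]>.02)),("tub",0,(H>45)&(H<80)&(S>100)&(P[...,2]<.05)&(P[...,0]<.6)),("jar",0,(P[...,0]>.6)&(P[...,0]<.72)&(P[...,1]>-.42)&(P[...,1]<-.3)&(P[...,2]>.02))):
        print(" ",nm,mm.sum(),np.median(P[mm],0),np.percentile(P[mm],2,axis=0),np.percentile(P[mm],98,axis=0))
E
```

```text
scene handle 158 [ 0.4114 -0.337   0.0459] ((0.41019025444984436, -0.34167981147766113), (0.10096457600593567, 0.02426219917833805), 74.45181274414062)
 prong 12 [ 0.4521 -0.1825  0.0394] [[309.4657 158.1812]
 [309.2313 151.672 ]]
 front fit x=a*y+b [-0.0421  0.6924]  back [-0.0414  0.7885] z 0.1606802267897082 y ext [-0.1774  0.2197]
 hull [[324, 279], [273, 318], [195, 191], [235, 168]] [[0.6856941732582955, 0.21613535426821961], [0.8284604902257997, 0.222914236033146], [0.8199033315059736, -0.1732793252285349], [0.6990605458768997, -0.1773554736150405]]
 board ((0.4216373562812805, -0.3135330080986023), (0.3411828279495239, 0.1981581598520279), 80.44985961914062)
  red 302 [0.7013 0.3719 0.114 ] [0.67   0.3498 0.0312] [0.7148 0.3841 0.1326]
  tub 1151 [0.4448 0.3172 0.0264] [0.397  0.264  0.0198] [0.4902 0.3642 0.03  ]
  jar 631 [ 0.6553 -0.3596  0.0794] [ 0.6217 -0.4034  0.0238] [ 0.6849 -0.3445  0.1035]
side handle 121 [ 0.4068 -0.3363  0.0444] ((0.40560656785964966, -0.3384249806404114), (0.10719423741102219, 0.025758232921361923), 76.5877685546875)
 prong 16 [ 0.4489 -0.1812  0.0398] [[368.6724 177.5012]
 [369.2733 168.5878]]
 front fit x=a*y+b [-0.0426  0.6891]  back [-0.0615  0.7964] z 0.1588204306780544 y ext [-0.1763  0.2214]
 hull [[292, 130], [257, 216], [198, 209], [257, 125]] [[0.6982496789389621, -0.1778434312584205], [0.6799664694296566, 0.22667771752126142], [0.826887592116127, 0.22900628841450676], [0.8114759814281787, -0.1866161654120917]]
 board ((0.417512446641922, -0.3115842938423157), (0.34533825516700745, 0.19768813252449036), 80.4217529296875)
  red 837 [0.6804 0.3781 0.0987] [0.6608 0.3564 0.023 ] [0.7062 0.3854 0.1444]
  tub 1207 [0.4414 0.3176 0.0252] [0.3926 0.2631 0.0198] [0.489  0.3609 0.0286]
  jar 520 [ 0.6443 -0.3565  0.0708] [ 0.6148 -0.4009  0.0226] [ 0.6789 -0.3428  0.1006]
```

```bash
cat > go.py <<'E'
import sys,numpy as np
from rig import manip
from scipy.spatial.transform import Rotation as Ro
np.set_printoptions(precision=3,suppress=True)
G0=np.array([.775,.026,0]);GY=.0424
Rg=Ro.from_euler('z',GY)
def state():
    s=manip.sense();R=Ro.from_quat(s["tool_rot"]);return s,R
def delta(p,yaw):
    s,R=state()
    T=Ro.from_matrix(np.array([[np.cos(yaw),np.sin(yaw),0],[np.sin(yaw),-np.cos(yaw),0],[0,0,-1.]]))
    print("pos",s["eef_pos"],"turn units",(R.inv()*T).as_rotvec()/.1,"shift units after turn",T.inv().apply(np.array(p)-s["eef_pos"])/.02,"t",s["clock"])
if __name__=="__main__":
    a=[float(v) for v in sys.argv[1:]];delta(a[:3],np.radians(a[3]))
E
python3 go.py .50 .15 .25 75
```

```text
pos [0.193 0.62  0.249] turn units [-0.013  0.013 15.308] shift units after turn [-18.732  20.91   -0.026] t 0.1
```

Call:
arm_command([
  [[0,0,0.957],[0,0,0],1],
  [[0,0,0.957],[0,0,0],1],
  [[0,0,0.957],[0,0,0],1],
  [[0,0,0.957],[0,0,0],1],
  [[0,0,0.957],[0,0,0],1],
  [[0,0,0.957],[0,0,0],1],
  [[0,0,0.957],[0,0,0],1],
  [[0,0,0.957],[0,0,0],1],
  [[0,0,0.957],[0,0,0],1],
  [[0,0,0.957],[0,0,0],1],
  [[0,0,0.957],[0,0,0],1],
  [[0,0,0.957],[0,0,0],1],
  [[0,0,0.957],[0,0,0],1],
  [[0,0,0.957],[0,0,0],1],
  [[0,0,0.957],[0,0,0],1],
  [[0,0,0.957],[0,0,0],1],
])

```text
clock: 1.43
eef_pos: [0.193, 0.6204, 0.2498]
tool_rot: [0.795, 0.607, -0.0, 0.0]
ft_force: [0.2, 0.1, -0.6]
finger_gap: 0.0855
grasp_force: 0.0
```

```bash
python3 go.py .50 .15 .25 75
```

```text
pos [0.193 0.62  0.25 ] turn units [-0.001  0.01  -0.051] shift units after turn [-18.744  20.916  -0.01 ] t 1.4333
```

Call:
arm_command([
  [[0,0,0],[-0.94,1,0],1],
  [[0,0,0],[-0.94,1,0],1],
  [[0,0,0],[-0.94,1,0],1],
  [[0,0,0],[-0.94,1,0],1],
  [[0,0,0],[-0.94,1,0],1],
  [[0,0,0],[-0.94,1,0],1],
  [[0,0,0],[-0.94,1,0],1],
  [[0,0,0],[-0.94,1,0],1],
  [[0,0,0],[-0.94,1,0],1],
  [[0,0,0],[-0.94,1,0],1],
  [[0,0,0],[-0.94,1,0],1],
  [[0,0,0],[-0.94,1,0],1],
  [[0,0,0],[-0.94,1,0],1],
  [[0,0,0],[-0.94,1,0],1],
  [[0,0,0],[-0.94,1,0],1],
  [[0,0,0],[-0.94,1,0],1],
  [[0,0,0],[-0.94,1,0],1],
  [[0,0,0],[-0.94,1,0],1],
  [[0,0,0],[-0.94,1,0],1],
  [[0,0,0],[-0.94,1,0],1],
])

```text
clock: 3.1
eef_pos: [0.4823, 0.1526, 0.2501]
tool_rot: [0.793, 0.609, -0.0, -0.0]
ft_force: [0.4, -0.5, 0.9]
finger_gap: 0.0852
grasp_force: 0.0
```

```bash
python3 go.py .408 -.34 .13 75
```

```text
pos [0.482 0.153 0.25 ] turn units [-0.006  0.002 -0.002] shift units after turn [-24.754   2.787   6.004] t 3.1
```

Call:
arm_command([
  [[0,0,0],[-1,0.11,0.2],1],
  [[0,0,0],[-1,0.11,0.2],1],
  [[0,0,0],[-1,0.11,0.2],1],
  [[0,0,0],[-1,0.11,0.2],1],
  [[0,0,0],[-1,0.11,0.2],1],
  [[0,0,0],[-1,0.11,0.2],1],
  [[0,0,0],[-1,0.11,0.2],1],
  [[0,0,0],[-1,0.11,0.2],1],
  [[0,0,0],[-1,0.11,0.2],1],
  [[0,0,0],[-1,0.11,0.2],1],
  [[0,0,0],[-1,0.11,0.2],1],
  [[0,0,0],[-1,0.11,0.2],1],
  [[0,0,0],[-1,0.11,0.2],1],
  [[0,0,0],[-1,0.11,0.2],1],
  [[0,0,0],[-1,0.11,0.2],1],
  [[0,0,0],[-1,0.11,0.2],1],
  [[0,0,0],[-1,0.11,0.2],1],
  [[0,0,0],[-1,0.11,0.2],1],
  [[0,0,0],[-1,0.11,0.2],1],
  [[0,0,0],[-1,0.11,0.2],1],
])

```text
clock: 4.77
eef_pos: [0.4204, -0.2447, 0.1699]
tool_rot: [0.793, 0.609, -0.0, -0.0]
ft_force: [-0.0, -0.8, -0.3]
finger_gap: 0.0857
grasp_force: 0.0
```

Call:
arm_command([
  [[0,0,0],[-1,0.11,0.4],0.8],
  [[0,0,0],[-1,0.11,0.4],0.8],
  [[0,0,0],[-1,0.11,0.4],0.8],
  [[0,0,0],[-1,0.11,0.4],0.8],
  [[0,0,0],[-0.7,0.11,0.4],0.8],
  [[0,0,0],[0,0,0],0.8],
])

```text
clock: 5.27
eef_pos: [0.4054, -0.3408, 0.129]
tool_rot: [0.795, 0.607, -0.001, 0.0]
ft_force: [-0.4, 0.5, -0.7]
finger_gap: 0.0681
grasp_force: 0.0
```

```bash
python3 go.py .408 -.34 .032 75; python3 - <<'E'
from rig import manip
import cv2,numpy as np
c=manip.camera("wrist"); np.savez("cam_wrist.npz",**c)
cv2.imwrite("pics/wrist1.png",c["img"][:,:,::-1]);print(c["camera_matrix"],c["R"],c["t"])
E
```

```text
pos [ 0.405 -0.341  0.129] turn units [-0.013  0.02  -0.048] shift units after turn [0.071 0.113 4.852] t 5.2667
[[309.70691629   0.         320.9838669 ]
 [  0.         309.70691629 205.30267072]
 [  0.           0.           1.        ]] [[ 9.64728794e-01 -2.63244872e-01 -7.00796937e-04]
 [-2.50745104e-01 -9.19724272e-01  3.02049923e-01]
 [-8.01576331e-02 -2.91220536e-01 -9.53291851e-01]] [-0.48190112 -0.21427554  0.19664857]
```

View pics/wrist1.png

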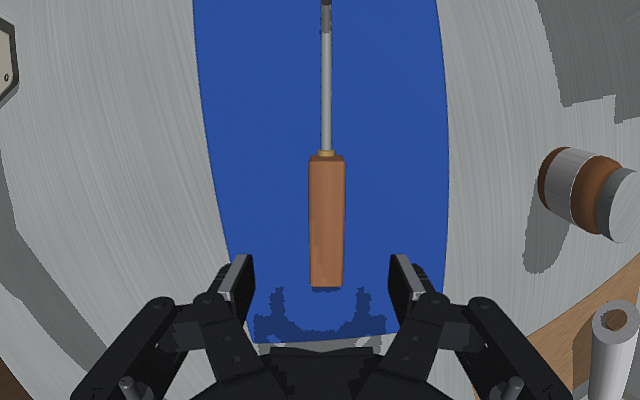

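The wrist view shows the wooden hook centred: handle at px (309–344, 157–287), rod running to a prong at (326,5). I'll measure its exact pose from this view.

```bash
cat >> h.py <<'E'
def wray(c,uv,z):
    uv=np.atleast_2d(uv).astype(float);K=c["camera_matrix"];a=(uv-[K[0,2],K[1,2]])/K[0,0]
    r=np.hypot(a[:,0],a[:,1]);d=np.c_[a*(np.sin(r)/np.maximum(r,1e-9))[:,None],np.cos(r)]@c["R"]
    o=-c["R"].T@c["t"];return o+d*((z-o[2])/d[:,2])[:,None]
E
python3 - <<'E'
from h import *
c=load("wrist");hsv=cv2.cvtColor(c["img"],cv2.COLOR_RGB2HSV);H,S,V=[hsv[...,i].astype(int) for i in range(3)]
print("cam",-c["R"].T@c["t"])
m=(H<18)&(S>90);m[:,:295]=0;m[:,360:]=0;m[:159]=0;m=big(m);w=wray(c,np.argwhere(m)[:,::-1],.046)[:,:2]
r=cv2.minAreaRect(w.astype(np.float32));print(r)
rod=[[326,145],[326,60],[326,35]];print(wray(c,rod,.016))
c0=np.array(r[0]);
for p in wray(c,[[327,145],[326,45]],.016): print(np.degrees(np.arctan2(*(p[:2]-c0)[::-1])))
E
```

```text
cam [ 0.42693822 -0.26666432  0.25184767]
((0.4089050590991974, -0.3466898202896118), (0.09864861518144608, 0.02479345165193081), 74.83736419677734)
[[ 0.42347401 -0.29324336  0.016     ]
 [ 0.44054734 -0.23033387  0.016     ]
 [ 0.44578379 -0.21118108  0.016     ]]
73.96446334253609
74.78057040046245
```

```bash
python3 go.py .408 -.344 .032 74.8
```

```text
pos [ 0.406 -0.339  0.129] turn units [-0.017  0.001  0.002] shift units after turn [-0.232  0.167  4.873] t 5.3167
```

Call:
arm_command([
  [[0,0,0],[-0.23,0.15,0.8],0.8],
  [[0,0,0],[0,0,0.8],0.8],
  [[0,0,0],[0,0,0.8],0.8],
  [[0,0,0],[0,0,0.8],0.8],
  [[0,0,0],[0,0,0.6],0.8],
  [[0,0,0],[0,0,0.5],0.8],
  [[0,0,0],[0,0,0.3],0.8],
  [[0,0,0],[0,0,0.2],0.8],
  [[0,0,0],[0,0,0.05],0.8],
  [[0,0,0],[0,0,0],0.8],
  [[0,0,0],[0,0,0],0.8],
])

```text
clock: 6.23
eef_pos: [0.4091, -0.3429, 0.0338]
tool_rot: [0.793, 0.609, 0.0, 0.0]
ft_force: [0.3, 0.9, 0.1]
finger_gap: 0.0685
grasp_force: 0.0
```

```bash
python3 go.py .408 -.344 .032 74.8
```

```text
pos [ 0.409 -0.343  0.034] turn units [0.008 0.003 0.031] shift units after turn [-0.066 -0.04   0.091] t 6.2333
```

Call:
arm_command([
  [[0,0,0],[0,0,0],0],
  [[0,0,0],[0,0,0],0],
  [[0,0,0],[0,0,0],0],
  [[0,0,0],[0,0,0],0],
  [[0,0,0],[0,0,0],0],
  [[0,0,0],[0,0,0],0],
  [[0,0,0],[0,0,0],0],
  [[0,0,0],[0,0,0],0],
  [[0,0,0],[0,0,0],0],
  [[0,0,0],[0,0,0],0],
], newtons=110)

```text
clock: 7.07
eef_pos: [0.4089, -0.3429, 0.0339]
tool_rot: [0.794, 0.609, 0.0, 0.0]
ft_force: [-1.1, 0.4, 4.9]
finger_gap: 0.0245
grasp_force: 108.1
```

Call:
arm_command([
  [[0,0,0],[0,0,-0.2],0],
  [[0,0,0],[0,0,-0.4],0],
  [[0,0,0],[0,0,-0.5],0],
  [[0,0,0],[0,0,-0.5],0],
  [[0,0,0],[0,0,-0.5],0],
  [[0,0,0],[0,0,-0.5],0],
  [[0,0,0],[0,0,-0.4],0],
  [[0,0,0],[0,0,0],0],
  [[0,0,0],[0,0,0],0],
])

```text
clock: 7.82
eef_pos: [0.4092, -0.3429, 0.094]
tool_rot: [0.793, 0.609, 0.0, 0.001]
ft_force: [-0.4, -1.2, -1.1]
finger_gap: 0.0248
grasp_force: 107.9
```

```bash
python3 - <<'E'
from rig import manip
import cv2,numpy as np
c=manip.camera("wrist"); np.savez("cam_wrist.npz",**c)
cv2.imwrite("pics/wrist2.png",c["img"][:,:,::-1])
c=manip.camera("side"); np.savez("cam_side2.npz",**c)
cv2.imwrite("pics/side2.png",cv2.resize(c["img"][60:260,240:500,::-1],None,fx=3,fy=3,interpolation=3))
s=manip.sense();print(s["eef_pos"],s["ft_force"],s["wrist_torque"],s["finger_gap"],s["grasp_force"])
E
```

```text
[ 0.40867019 -0.34250938  0.09305322] [ 1.2835423  -0.03253653 -1.78404988] [-0.07238438  0.02524771 -0.02937415] 0.024530487994169736 107.91722416877747
```

View pics/wrist2.png

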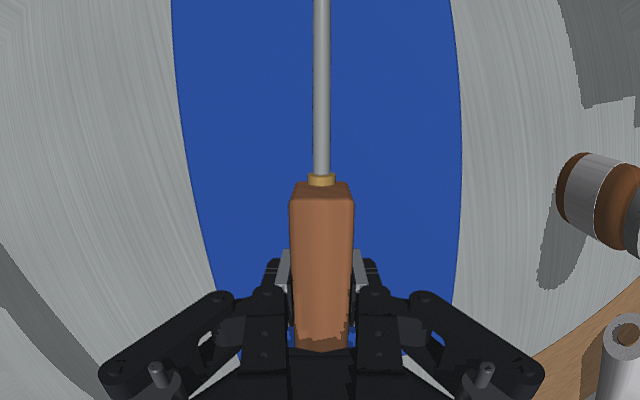

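View pics/side2.png

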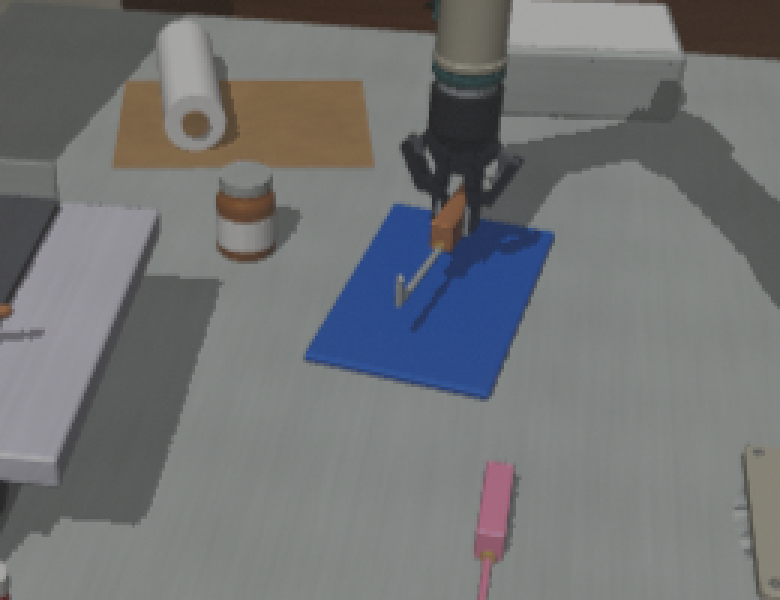

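The hook is held level and straight: rod centred at px 321 in the wrist view, prong upright at side-crop (402,290). Next I'll carry it to the front of the griddle.

Call:
arm_command([
  [[0,0,0],[0.5,0,0],0],
  [[0,0,0],[0.95,0,0],0],
  [[0,0,0],[0.95,0,0],0],
  [[0,0,0],[0.95,0,0],0],
  [[0,0,0],[0.95,0,0],0],
  [[0,0,0],[0.95,0,0],0],
  [[0,0,0],[0.95,0,0],0],
  [[0,0,0],[0.95,0,0],0],
  [[0,0,0],[0.95,0,0],0],
  [[0,0,0],[0.95,0,0],0],
  [[0,0,0],[0.95,0,0],0],
  [[0,0,0],[0.95,0,0],0],
  [[0,0,0],[0.95,0,0],0],
  [[0,0,0],[0.95,0,0],0],
  [[0,0,0],[0.7,0,0],0],
  [[0,0,0],[0,0,0],0],
])

```text
clock: 9.25
eef_pos: [0.4792, -0.0764, 0.0925]
tool_rot: [0.792, 0.611, 0.0, -0.002]
ft_force: [0.5, 0.7, -1.5]
finger_gap: 0.0243
grasp_force: 107.9
```

Call:
arm_command([
  [[0,0,0.5],[0,0,0],0],
  [[0,0,0.95],[0,0,0],0],
  [[0,0,0.95],[0,0,0],0],
  [[0,0,0.95],[0,0,0],0],
  [[0,0,0.95],[0,0,0],0],
  [[0,0,0.95],[0,0,0],0],
  [[0,0,0.95],[0,0,0],0],
  [[0,0,0.95],[0,0,0],0],
  [[0,0,0.95],[0,0,0],0],
  [[0,0,0.95],[0,0,0],0],
  [[0,0,0.95],[0,0,0],0],
  [[0,0,0.95],[0,0,0],0],
  [[0,0,0.95],[0,0,0],0],
  [[0,0,0.73],[0,0,0],0],
  [[0,0,0],[0,0,0],0],
  [[0,0,0],[0,0,0],0],
])

```text
clock: 10.58
eef_pos: [0.4785, -0.0812, 0.093]
tool_rot: [1.0, 0.024, -0.001, 0.0]
ft_force: [-0.4, 0.1, -1.6]
finger_gap: 0.0248
grasp_force: 108.0
```

```bash
python3 go.py .4813 -.0815 .079 2.43; python3 - <<'E'
from rig import manip
from h import *
from go import *
import cv2
s,R=state();tip=s["eef_pos"]+R.apply([.168,0,-.016])
print("force",s["ft_force"],s["wrist_torque"],"tip G",Rg.inv().apply(tip-G0))
ims=[]
for n in("scene","side"):
    c=manip.camera(n);q=proj(c,[tip,tip-[0,0,.038]]);print(n,q.tolist())
    u,v=q[0].astype(int);im=c["img"][v-35:v+35,u-35:u+35,::-1].copy();ims.append(cv2.resize(im,(390,390),interpolation=3))
    P=cloud(c);k=(np.linalg.norm(P[...,:2]-tip[:2],axis=-1)<.03)&(P[...,2]>.07);print(k.sum(),P[k].mean(0),tip)
cv2.imwrite("pics/tip.png",np.hstack(ims))
E
```

```text
pos [ 0.479 -0.081  0.093] turn units [0.003 0.011 0.049] shift units after turn [0.139 0.02  0.698] t 10.5833
force [-0.411  0.118 -1.57 ] [-0.017  0.011  0.028] tip G [-0.133 -0.094  0.109]
scene [[273.93981833739224, 194.9288793926438], [275.29468022432184, 201.88115571982098]]
43 [ 0.636 -0.072  0.087] [ 0.646 -0.073  0.109]
side [[301.1939371070008, 165.0041393766448], [301.61130740706415, 175.6413013789386]]
41 [ 0.634 -0.071  0.085] [ 0.646 -0.073  0.109]
```

View pics/tip.png

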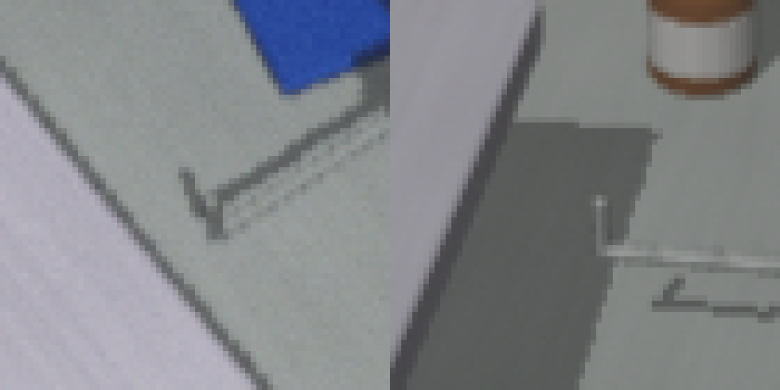

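The prong stands upright at about (600,200)–(605,245) in the right half, roughly 6 mm nearer the robot than predicted, so its tool x is about 0.163. The ledge is clear of it. Next I'll lower the hook, slide in under the ledge, and touch the plate away from the loop's range.

Call:
arm_command([
  [[0,0,0.05],[0,0.15,0.35],0],
  [[0,0,0],[0,0,0.35],0],
  [[0,0,0],[0.4,0,0],0],
  [[0,0,0],[0.6,0,0],0],
  [[0,0,0],[0.6,0,0],0],
  [[0,0,0],[0.6,0,0],0],
  [[0,0,0],[0.6,0,0],0],
  [[0,0,0],[0.6,0,0],0],
  [[0,0,0],[0.6,0,0],0],
  [[0,0,0],[0.5,0,0],0],
  [[0,0,0],[0.3,0,0],0],
  [[0,0,0],[0.2,0,0],0],
  [[0,0,0],[0,0,0],0],
  [[0,0,0],[0,0,0],0],
  [[0,0,0],[0,0,0],0],
])

```text
clock: 11.93
eef_pos: [0.5783, -0.0801, 0.0792]
tool_rot: [1.0, 0.02, -0.001, -0.0]
ft_force: [-0.0, 0.3, -1.8]
finger_gap: 0.0243
grasp_force: 108.0
```

```bash
cat > st.py <<'E'
from go import *
s,R=state();f=Rg.inv().apply(s["ft_force"]);print("TCP G mm",Rg.inv().apply(s["eef_pos"]-G0)*1e3,"prong G",Rg.inv().apply(s["eef_pos"]+R.apply([.163,0,-.016])-G0)*1e3,"f G",f,"tq",s["wrist_torque"],"yaw",np.degrees(np.arctan2(*R.as_matrix()[1::-1,0][0:2])),"t",s["clock"])
E
python3 st.py
```

```text
TCP G mm [-200.98   -97.639   79.156] prong G [-37.965 -98.029  94.991] f G [-0.027  0.32  -1.813] tq [0.008 0.04  0.045] yaw 2.2938514148870213 t 11.9333
```

Call:
arm_command([
  [[0,0,0],[0.2,0,0],0],
  [[0,0,0],[0.2,0,0],0],
  [[0,0,0],[0.1,0,0],0],
  [[0,0,0],[0,0,0],0],
  [[0,0,0],[0,0,0],0],
])

```text
clock: 12.35
eef_pos: [0.5892, -0.0796, 0.0793]
tool_rot: [1.0, 0.02, -0.0, 0.0]
ft_force: [-0.5, -1.1, -2.2]
finger_gap: 0.0248
grasp_force: 108.0
```

Call:
arm_command([
  [[0,0,0],[0.1,0,0],0],
  [[0,0,0],[0.1,0,0],0],
  [[0,0,0],[0,0,0],0],
])

```text
clock: 12.6
eef_pos: [0.5936, -0.0794, 0.0793]
tool_rot: [1.0, 0.02, 0.0, 0.0]
ft_force: [1.0, 0.3, -2.0]
finger_gap: 0.0248
grasp_force: 108.0
```

Call:
arm_command([
  [[0,0,0],[0.1,0,0],0],
  [[0,0,0],[0.05,0,0],0],
  [[0,0,0],[0,0,0],0],
])

```text
clock: 12.85
eef_pos: [0.596, -0.0793, 0.0792]
tool_rot: [1.0, 0.02, -0.0, -0.0]
ft_force: [-0.4, -0.1, -1.3]
finger_gap: 0.0242
grasp_force: 108.0
```

Call:
arm_command([
  [[0,0,0],[0.1,0,0],0],
  [[0,0,0],[0.05,0,0],0],
  [[0,0,0],[0,0,0],0],
])

```text
clock: 13.1
eef_pos: [0.5968, -0.0792, 0.0789]
tool_rot: [1.0, 0.02, -0.002, -0.001]
ft_force: [-5.5, -0.2, 1.0]
finger_gap: 0.0247
grasp_force: 108.3
```

The hook touched the plate with 5.5 N at TCP x ≈ 0.596. I'll back off to the loop's mid depth and sweep sideways in small steps.

Call:
arm_command([
  [[0,0,0],[-0.3,0,0],0],
  [[0,0,0],[-0.32,0,0],0],
  [[0,0,0],[0,-0.2,0],0],
  [[0,0,0],[0,-0.2,0],0],
  [[0,0,0],[0,-0.15,0],0],
  [[0,0,0],[0,0,0],0],
  [[0,0,0],[0,0,0],0],
])

```text
clock: 13.68
eef_pos: [0.5867, -0.0681, 0.0793]
tool_rot: [1.0, 0.021, 0.0, -0.0]
ft_force: [0.4, -0.5, -1.4]
finger_gap: 0.0246
grasp_force: 108.1
```

```bash
python3 st.py
```

```text
TCP G mm [-192.165  -86.038   79.298] prong G [-29.172 -86.151  95.367] f G [ 0.352 -0.553 -1.363] tq [-0.038  0.055  0.035] yaw 2.3896884873026205 t 13.6833
```

Call:
arm_command([
  [[0,0,0],[0,-0.1,0],0],
  [[0,0,0],[0,-0.1,0],0],
  [[0,0,0],[0,-0.1,0],0],
  [[0,0,0],[0,-0.05,0],0],
  [[0,0,0],[0,0,0],0],
])

```text
clock: 14.1
eef_pos: [0.586, -0.0612, 0.0792]
tool_rot: [1.0, 0.021, -0.0, -0.0]
ft_force: [0.1, -0.0, -1.4]
finger_gap: 0.0247
grasp_force: 108.1
```

Call:
arm_command([
  [[0,0,0],[0,-0.1,0],0],
  [[0,0,0],[0,-0.1,0],0],
  [[0,0,0],[0,-0.1,0],0],
  [[0,0,0],[0,-0.05,0],0],
  [[0,0,0],[0,0,0],0],
])

```text
clock: 14.52
eef_pos: [0.5857, -0.0542, 0.0792]
tool_rot: [1.0, 0.021, -0.0, -0.0]
ft_force: [0.7, -0.2, -1.5]
finger_gap: 0.0247
grasp_force: 108.1
```

Call:
arm_command([
  [[0,0,0],[0,-0.1,0],0],
  [[0,0,0],[0,-0.1,0],0],
  [[0,0,0],[0,-0.1,0],0],
  [[0,0,0],[0,-0.05,0],0],
  [[0,0,0],[0,0,0],0],
])

```text
clock: 14.93
eef_pos: [0.5854, -0.0474, 0.0793]
tool_rot: [1.0, 0.02, -0.0, -0.0]
ft_force: [0.2, -0.7, -0.6]
finger_gap: 0.0247
grasp_force: 108.0
```

Call:
arm_command([
  [[0,0,0],[0,-0.1,0],0],
  [[0,0,0],[0,-0.1,0],0],
  [[0,0,0],[0,-0.1,0],0],
  [[0,0,0],[0,-0.05,0],0],
  [[0,0,0],[0,0,0],0],
])

```text
clock: 15.35
eef_pos: [0.5852, -0.0442, 0.0796]
tool_rot: [1.0, 0.017, 0.001, 0.002]
ft_force: [0.7, -6.1, -2.5]
finger_gap: 0.0242
grasp_force: 108.3
```

Contact: 6 N sideways. I'll read it, then back off.

```bash
python3 st.py
```

```text
TCP G mm [-192.625  -62.116   79.616] prong G [-29.653 -63.306  95.854] f G [ 0.417 -6.169 -2.49 ] tq [-1.383  0.167 -1.094] yaw 1.9832461946876552 t 15.35
```

Call:
arm_command([
  [[0,0,0],[0,0.15,0],0],
  [[0,0,0],[0,0.15,0],0],
  [[0,0,0],[0,0.2,0],0],
  [[0,0,0],[0,0,0],0],
  [[0,0,0],[0,0,0],0],
])

```text
clock: 15.77
eef_pos: [0.5855, -0.0501, 0.0792]
tool_rot: [1.0, 0.021, -0.0, -0.001]
ft_force: [-0.2, -0.1, -2.1]
finger_gap: 0.0244
grasp_force: 108.3
```

```bash
python3 st.py; python3 - <<'E'
from rig import manip
import cv2
c=manip.camera("wrist");cv2.imwrite("pics/wrist3.png",c["img"][:,:,::-1])
E
```

```text
TCP G mm [-192.539  -67.983   79.215] prong G [-29.535 -68.171  95.167] f G [-0.195 -0.049 -2.119] tq [ 0.072 -0.014  0.018] yaw 2.369909252887322 t 15.7667
```

View pics/wrist3.png

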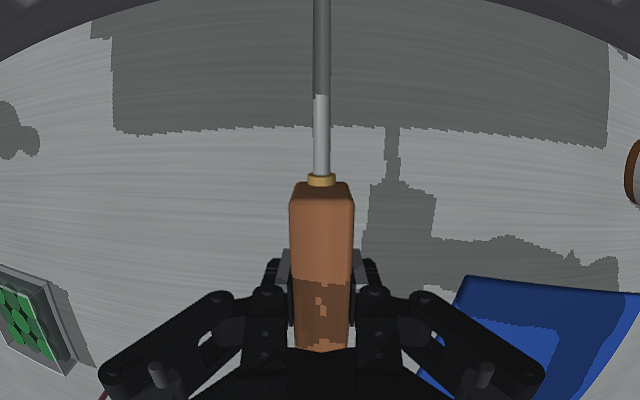

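The rod is still straight in the grip at px 321. The leg's outer side was touched at prong y = −63, so the loop centre is at about −39 mm. I'll drop under the loop, centre on it, and rise through.

Call:
arm_command([
  [[0,0,0],[0,0,0.4],0],
  [[0,0,0],[0,0,0.45],0],
  [[0,0,0],[0,0,0.4],0],
  [[0,0,0],[0,0,0],0],
  [[0,0,0],[0,-0.35,0],0],
  [[0,0,0],[0,-0.4,0],0],
  [[0,0,0],[0,-0.4,0],0],
  [[0,0,0],[0,-0.3,0],0],
  [[0,0,0],[0,0,0],0],
  [[0,0,0],[0,0,0],0],
])

```text
clock: 16.65
eef_pos: [0.5845, -0.0208, 0.0545]
tool_rot: [1.0, 0.021, 0.0, -0.0]
ft_force: [-0.2, -1.6, -1.5]
finger_gap: 0.0243
grasp_force: 108.3
```

```bash
python3 st.py
```

```text
TCP G mm [-192.315  -38.653   54.463] prong G [-29.32  -38.68   70.516] f G [-0.275 -1.57  -1.48 ] tq [-0.134  0.022 -0.025] yaw 2.4204000061983533 t 16.65
```

Call:
arm_command([
  [[0,0,0],[0,0,-0.2],0],
  [[0,0,0],[0,0,-0.2],0],
  [[0,0,0],[0,0,-0.2],0],
  [[0,0,0],[0,0,-0.1],0],
  [[0,0,0],[0,0,0],0],
])

```text
clock: 17.07
eef_pos: [0.5848, -0.0222, 0.0691]
tool_rot: [1.0, 0.02, 0.001, 0.0]
ft_force: [0.5, -0.1, -0.8]
finger_gap: 0.0247
grasp_force: 108.3
```

Call:
arm_command([
  [[0,0,0],[0,0,-0.2],0],
  [[0,0,0],[0,0,-0.25],0],
  [[0,0,0],[0,0,-0.2],0],
  [[0,0,0],[0,0,0],0],
  [[0,0,0],[0,0,0],0],
])

```text
clock: 17.48
eef_pos: [0.5846, -0.0217, 0.0817]
tool_rot: [1.0, 0.02, 0.0, 0.0]
ft_force: [-0.1, 0.9, -2.0]
finger_gap: 0.0245
grasp_force: 108.3
```

Call:
arm_command([
  [[0,0,0],[-0.1,0,0],0],
  [[0,0,0],[-0.1,0,0],0],
  [[0,0,0],[-0.1,0,0],0],
  [[0,0,0],[-0.1,0,0],0],
  [[0,0,0],[-0.1,0,0],0],
  [[0,0,0],[-0.1,0,0],0],
  [[0,0,0],[0,0,0],0],
])

```text
clock: 18.07
eef_pos: [0.5732, -0.0223, 0.0815]
tool_rot: [1.0, 0.02, 0.001, 0.0]
ft_force: [2.6, -0.1, -1.6]
finger_gap: 0.0245
grasp_force: 108.3
```

```bash
python3 st.py
```

```text
TCP G mm [-203.619  -39.685   81.55 ] prong G [-40.653 -39.977  97.888] f G [ 2.619 -0.222 -1.631] tq [-0.061 -0.494 -0.111] yaw 2.323821782914941 t 18.0667
```

The bar is caught: 2.6 N at the expected depth. Now I'll draw it out slowly.

Call:
arm_command([
  [[0,0,0],[-0.08,0,0],0],
  [[0,0,0],[-0.08,0,0],0],
  [[0,0,0],[-0.1,0,0],0],
  [[0,0,0],[-0.1,0,0],0],
  [[0,0,0],[-0.1,0,0],0],
  [[0,0,0],[-0.1,0,0],0],
  [[0,0,0],[-0.1,0,0],0],
])

```text
clock: 18.65
eef_pos: [0.5619, -0.0228, 0.0819]
tool_rot: [1.0, 0.021, 0.003, 0.001]
ft_force: [6.9, 0.8, -3.8]
finger_gap: 0.0245
grasp_force: 108.1
```

```bash
python3 st.py
```

```text
TCP G mm [-214.937  -39.775   81.893] prong G [-52.023 -39.958  98.747] f G [ 6.925  0.483 -3.763] tq [-0.002 -1.154 -0.034] yaw 2.357761098003033 t 18.65
```

Call:
arm_command([
  [[0,0,0],[-0.14,0,0],0],
  [[0,0,0],[-0.18,0,0],0],
  [[0,0,0],[-0.2,0,0],0],
  [[0,0,0],[-0.2,0,0],0],
  [[0,0,0],[-0.2,0,0],0],
  [[0,0,0],[-0.2,0,0],0],
  [[0,0,0],[-0.2,0,0],0],
  [[0,0,0],[-0.2,0,0],0],
  [[0,0,0],[-0.2,0,0],0],
  [[0,0,0],[-0.2,0,0],0],
  [[0,0,0],[-0.2,0,0],0],
  [[0,0,0],[-0.2,0,0],0],
  [[0,0,0],[-0.2,0,0],0],
  [[0,0,0],[-0.2,0,0],0],
  [[0,0,0],[-0.2,0,0],0],
  [[0,0,0],[-0.2,0,0],0],
  [[0,0,0],[-0.18,0,0],0],
  [[0,0,0],[-0.15,0,0],0],
  [[0,0,0],[-0.1,0,0],0],
  [[0,0,0],[0,0,0],0],
])

```text
clock: 20.32
eef_pos: [0.4905, -0.0259, 0.0819]
tool_rot: [1.0, 0.02, 0.002, 0.0]
ft_force: [5.2, -0.3, -3.3]
finger_gap: 0.0242
grasp_force: 108.1
```

```bash
python3 st.py; python3 - <<'E'
from rig import manip
from h import *
c=manip.camera("scene");cv2.imwrite("pics/pulled.png",cv2.resize(c["img"][130:300,190:400,::-1],None,fx=3,fy=3,interpolation=3))
E
```

```text
TCP G mm [-286.428  -39.76    81.879] prong G [-123.498  -39.999   98.576] f G [ 5.17  -0.511 -3.261] tq [ 0.068 -0.812 -0.012] yaw 2.339560646639001 t 20.3167
```

View pics/pulled.png

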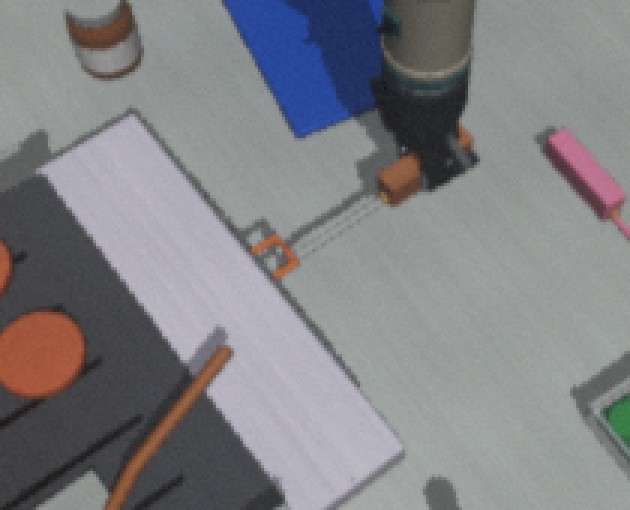

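The orange loop is now clear of the ledge at crop (278,255), with the tray about 83 mm further out. I'll unload the prong, drop it out of the loop, retreat and rise.

Call:
arm_command([
  [[0,0,0],[0.2,0,0],0],
  [[0,0,0],[0.25,0,0],0],
  [[0,0,0],[0.15,0,0],0],
  [[0,0,0],[0,0,0.3],0],
  [[0,0,0],[0,0,0.4],0],
  [[0,0,0],[0,0,0.4],0],
  [[0,0,0],[0,0,0.4],0],
  [[0,0,0],[0,0,0.2],0],
  [[0,0,0],[0,0,0],0],
  [[0,0,0],[0,0,0],0],
])

```text
clock: 21.2
eef_pos: [0.4998, -0.0253, 0.0469]
tool_rot: [1.0, 0.02, -0.001, -0.0]
ft_force: [0.2, -0.1, -1.5]
finger_gap: 0.0245
grasp_force: 108.2
```

```bash
python3 st.py
```

```text
TCP G mm [-277.104  -39.613   46.888] prong G [-114.089  -39.985   62.724] f G [ 0.187 -0.066 -1.484] tq [ 0.012 -0.041  0.044] yaw 2.299374864705632 t 21.2
```

Call:
arm_command([
  [[0,0,0],[-0.3,0,0],0],
  [[0,0,0],[-0.5,0,0],0],
  [[0,0,0],[-0.5,0,0],0],
  [[0,0,0],[-0.5,0,0],0],
  [[0,0,0],[-0.5,0,0],0],
  [[0,0,0],[-0.2,0,0],0],
  [[0,0,0],[0,0,-0.4],0],
  [[0,0,0],[0,0,-0.8],0],
  [[0,0,0],[0,0,-0.8],0],
  [[0,0,0],[0,0,-0.8],0],
  [[0,0,0],[0,0,-0.6],0],
  [[0,0,0],[0,0,0],0],
  [[0,0,0],[0,0,0],0],
])

```text
clock: 22.28
eef_pos: [0.4507, -0.0269, 0.1157]
tool_rot: [1.0, 0.021, 0.001, -0.0]
ft_force: [0.1, 0.1, -1.9]
finger_gap: 0.0247
grasp_force: 108.3
```

Call:
arm_command([
  [[0,0,-0.5],[0,0,0],0],
  [[0,0,-0.95],[0,0,0],0],
  [[0,0,-0.95],[0,0,0],0],
  [[0,0,-0.95],[0,0,0],0],
  [[0,0,-0.95],[0,0,0],0],
  [[0,0,-0.95],[0,0,0],0],
  [[0,0,-0.95],[0,0,0],0],
  [[0,0,-0.95],[0,0,0],0],
  [[0,0,-0.95],[0,0,0],0],
  [[0,0,-0.95],[0,0,0],0],
  [[0,0,-0.95],[0,0,0],0],
  [[0,0,-0.95],[0,0,0],0],
  [[0,0,-0.95],[0,0,0],0],
  [[0,0,-0.73],[0,0,0],0],
  [[0,0,0],[0,0,0],0],
  [[0,0,0],[0,0,0],0],
])

```text
clock: 23.62
eef_pos: [0.4499, -0.0272, 0.1147]
tool_rot: [0.796, 0.606, -0.0, -0.001]
ft_force: [0.1, -0.1, -0.8]
finger_gap: 0.0245
grasp_force: 108.4
```

```bash
python3 go.py .409 -.343 .094 74.8
```

```text
pos [ 0.45  -0.027  0.115] turn units [-0.011 -0.003 -0.044] shift units after turn [-15.774   2.168   1.037] t 23.6167
```

Call:
arm_command([
  [[0,0,-0.04],[-0.5,0.12,0],0],
  [[0,0,0],[-0.95,0.12,0],0],
  [[0,0,0],[-0.95,0.12,0],0],
  [[0,0,0],[-0.95,0.12,0],0],
  [[0,0,0],[-0.95,0.12,0],0],
  [[0,0,0],[-0.95,0.12,0],0],
  [[0,0,0],[-0.95,0.12,0],0],
  [[0,0,0],[-0.95,0.12,0],0],
  [[0,0,0],[-0.95,0.12,0],0],
  [[0,0,0],[-0.95,0.12,0],0],
  [[0,0,0],[-0.95,0.12,0],0],
  [[0,0,0],[-0.95,0.12,0],0],
  [[0,0,0],[-0.95,0.12,0],0],
  [[0,0,0],[-0.95,0.12,0],0],
  [[0,0,0],[-0.95,0.12,0],0],
  [[0,0,0],[-0.95,0.12,0],0],
  [[0,0,0],[-0.95,0.12,0],0],
  [[0,0,0],[-0.6,0.12,0],0],
  [[0,0,0],[0,0,0],0],
  [[0,0,0],[0,0,0],0],
])

```text
clock: 25.28
eef_pos: [0.4068, -0.3529, 0.1149]
tool_rot: [0.794, 0.607, 0.0, -0.001]
ft_force: [0.2, 0.5, -1.9]
finger_gap: 0.0246
grasp_force: 108.4
```

```bash
python3 go.py .409 -.343 .034 74.8
```

```text
pos [ 0.407 -0.353  0.115] turn units [-0.008 -0.009  0.003] shift units after turn [ 0.505 -0.025  4.043] t 25.2833
```

Call:
arm_command([
  [[0,0,0],[0.5,0,0.4],0],
  [[0,0,0],[0,0,0.7],0],
  [[0,0,0],[0,0,0.7],0],
  [[0,0,0],[0,0,0.7],0],
  [[0,0,0],[0,0,0.6],0],
  [[0,0,0],[0,0,0.4],0],
  [[0,0,0],[0,0,0.2],0],
  [[0,0,0],[0,0,0.1],0],
  [[0,0,0],[0,0,0],0],
  [[0,0,0],[0,0,0],0],
])

```text
clock: 26.12
eef_pos: [0.41, -0.3435, 0.0396]
tool_rot: [0.794, 0.608, 0.0, 0.0]
ft_force: [0.2, -0.2, -1.2]
finger_gap: 0.0247
grasp_force: 108.4
```

Call:
arm_command([
  [[0,0,0],[0,0,0.05],0],
  [[0,0,0],[0,0,0.05],0],
  [[0,0,0],[0,0,0.05],0],
  [[0,0,0],[0,0,0],0],
  [[0,0,0],[0,0,0],0],
])

```text
clock: 26.53
eef_pos: [0.4097, -0.3436, 0.0363]
tool_rot: [0.794, 0.608, 0.0, 0.0]
ft_force: [-0.2, -1.0, -1.5]
finger_gap: 0.0246
grasp_force: 108.4
```

Call:
arm_command([
  [[0,0,0],[0,0,0.05],0],
  [[0,0,0],[0,0,0.05],0],
  [[0,0,0],[0,0,0.02],0],
  [[0,0,0],[0,0,0],0],
  [[0,0,0],[0,0,0],0],
])

```text
clock: 26.95
eef_pos: [0.4097, -0.3435, 0.0339]
tool_rot: [0.794, 0.608, 0.0, -0.0]
ft_force: [-0.9, 0.6, -0.5]
finger_gap: 0.0249
grasp_force: 108.8
```

Call:
arm_command([
  [[0,0,0],[0,0,0.03],0],
  [[0,0,0],[0,0,0],0],
  [[0,0,0],[0,0,0],0],
])

```text
clock: 27.2
eef_pos: [0.4096, -0.3435, 0.0339]
tool_rot: [0.794, 0.608, 0.0, 0.0]
ft_force: [-0.3, 0.5, 6.3]
finger_gap: 0.0243
grasp_force: 109.7
```

Call:
arm_command([
  [[0,0,0],[0,0,0],0.4],
  [[0,0,0],[0,0,0],0.5],
  [[0,0,0],[0,0,0],0.6],
  [[0,0,0],[0,0,0],0.7],
  [[0,0,0],[0,0,0],0.8],
  [[0,0,0],[0,0,0],0.8],
  [[0,0,0],[0,0,0],0.8],
], newtons=20)

```text
clock: 27.78
eef_pos: [0.4097, -0.3435, 0.0332]
tool_rot: [0.794, 0.608, -0.0, -0.0]
ft_force: [0.2, 0.7, -0.8]
finger_gap: 0.0685
grasp_force: 0.0
```

Call:
arm_command([
  [[0,0,0],[0,0,-0.2],0.8],
  [[0,0,0],[0,0,-0.4],0.8],
  [[0,0,0],[0,0,-0.6],0.8],
  [[0,0,0],[0,0,-0.8],0.8],
  [[0,0,0],[0,0,-0.8],0.8],
  [[0,0,0],[0,0,-0.8],0.8],
  [[0,0,0],[0,0,-0.8],0.8],
  [[0,0,0],[0,0,-0.8],0.8],
  [[0,0,0],[0,0,-0.8],0.8],
  [[0,0,0],[0,0,-0.4],0.8],
  [[0,0,0],[0,0,0],0.8],
  [[0,0,0],[0,0,0],0.8],
])

```text
clock: 28.78
eef_pos: [0.4099, -0.3435, 0.1619]
tool_rot: [0.794, 0.608, 0.0, 0.001]
ft_force: [0.1, -0.2, -0.7]
finger_gap: 0.0686
grasp_force: 0.0
```

```bash
python3 - <<'E'
from rig import manip
import cv2,numpy as np
c=manip.camera("side");w=manip.camera("wrist")["img"]
cv2.imwrite("pics/end.png",np.hstack([cv2.resize(c["img"][60:260,100:500,::-1],(500,400)),cv2.resize(w[:,:,::-1],(300,400))]));print(manip.sense()["eef_pos"])
E
```

```text
[ 0.40933388 -0.3430259   0.16070287]
```

View pics/end.png

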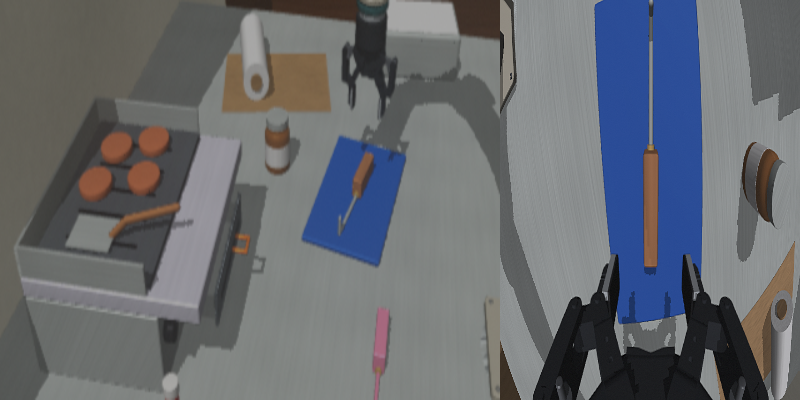

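The hook lies flat and wholly on the board (handle at (362,175), prong at (341,225)). The tray is out, with its loop at (242,243), and the jar stands untouched at (277,142).

```bash
python3 -c "
from rig import manip
print(manip.job_done())"
```

```text
the job is handed in; nothing more can be done
None
```

I found the loop by feel and drew the tray out about 8 cm; sampled hook forces on the griddle and tray peaked near 7 N. The hook is back on the blue board, wholly on it, and the job was handed in at about 29 s.

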